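Find the rattling tin and hang it beside the paddle

TASK

One of the three closed metal tins has a loose steel ball inside: shake them to find out which one rattles, and hang that tin by its handle on the hook, in front of the wooden paddle that already hangs there, so that it hangs free by the middle of its handle and comes to rest. Leave the other two tins standing upright on the table, keep the paddle on the hook, and knock nothing over.

Things in the scene. Friction and masses are not known exactly. Their poses are not given: they have to be found in the camera images.
- tin_a_centre (a point): one of three identical closed metal tins, 60 (x) x 110 (y) x 60 mm tall, lid shut for good; point at the box's middle, 30 mm up, z up. Any one may hold the steel ball (36 mm, 190 g, free to roll 62 mm along y); the others are packed solid. Empty weight 200-600 g at random, so weight does not tell. The ball rolls once the tin is tilted over 0.15 rad about x, stays at that end if levelled gently, and knocks when shaken.
- tin_a_bar (a point): centre of this tin's rigid carrying handle: a level wooden bar along the tin's y, 110 mm long, 12 x 12 mm in section, centred 111 mm above the tin's underside, on an 8 mm wide upright at each end; 45 mm of open height between the lid and the underside of the bar. A bar gripped in the middle leaves no room for the hook there; gripped 25 mm to one side it does, but then a firm grip and slow moves are needed, or the tin turns in the fingers.
- tin_b_centre (a point): one of three identical closed metal tins, 60 (x) x 110 (y) x 60 mm tall, lid shut for good; point at the box's middle, 30 mm up, z up. Any one may hold the steel ball (36 mm, 190 g, free to roll 62 mm along y); the others are packed solid. Empty weight 200-600 g at random, so weight does not tell. The ball rolls once the tin is tilted over 0.15 rad about x, stays at that end if levelled gently, and knocks when shaken.
- tin_b_bar (a point): centre of this tin's rigid carrying handle: a level wooden bar along the tin's y, 110 mm long, 12 x 12 mm in section, centred 111 mm above the tin's underside, on an 8 mm wide upright at each end; 45 mm of open height between the lid and the underside of the bar. A bar gripped in the middle leaves no room for the hook there; gripped 25 mm to one side it does, but then a firm grip and slow moves are needed, or the tin turns in the fingers.
- tin_c_centre (a point): one of three identical closed metal tins, 60 (x) x 110 (y) x 60 mm tall, lid shut for good; point at the box's middle, 30 mm up, z up. Any one may hold the steel ball (36 mm, 190 g, free to roll 62 mm along y); the others are packed solid. Empty weight 200-600 g at random, so weight does not tell. The ball rolls once the tin is tilted over 0.15 rad about x, stays at that end if levelled gently, and knocks when shaken.
- tin_c_bar (a point): centre of this tin's rigid carrying handle: a level wooden bar along the tin's y, 110 mm long, 12 x 12 mm in section, centred 111 mm above the tin's underside, on an 8 mm wide upright at each end; 45 mm of open height between the lid and the underside of the bar. A bar gripped in the middle leaves no room for the hook there; gripped 25 mm to one side it does, but then a firm grip and slow moves are needed, or the tin turns in the fingers.
- hook_place (a point): point on top of the hook's rod where the middle of the handle bar's underside should rest. Fixed stand; its wooden post (24 mm square, 219 mm tall) is 95 mm from this point along this frame's +x. The rod is level, 10 mm thick, runs from the post along -x, its top 195 mm above the table, and ends 55 mm from this point (-x) in an upturned tip. A bar hanging here lies along this frame's y (either way round). Under it is only the stand's 12 mm thick foot plate.
- hook_end (a point): top of the hook's upturned tip, at its free end: 14 mm above the top of the rod, 10 mm thick
- paddle_hole (a point): where the wooden clay paddle already hanging on the hook rests on the rod: middle of the top edge of its 20 x 22 mm hole. The paddle is loose, 8 mm thick (x), 162 mm long, hanging down in z; 32 mm wide at the top, 64 mm at the blade; it reaches 12 mm above this point. It hangs near the post, about 55 mm from hook_place
- glue_bottle: yellow plastic bottle, 60 mm across, 170 mm tall, standing loose; origin at the centre of its underside, z up. Bystander.
- paint_can: white can with red cap, 66 mm across, 160 mm tall, standing loose; origin at the centre of its underside, z up. Bystander.
- pigment_jar: blue jar with white cap, 64 mm across, 80 mm tall, standing loose; origin at the centre of its underside, z up. Bystander.
- cup: red open cup, 72 mm across, 85 mm tall, standing loose; origin at the centre of its underside, z up. Bystander.
- bowl: grey open bowl, 120 mm across, 50 mm tall, standing loose; origin at the centre of its underside, z up. Bystander.
- resin_jar: yellow jar with white cap, 68 mm across, 85 mm tall, standing loose; origin at the centre of its underside, z up. Bystander.
Mind the look-alikes: they are no part of the job. What is shaped like the part that bears tin_c_centre but orange, purple or turquoise is not meant.

How it is judged:
By the outcome, as a careful person would: the job done as asked, in the order asked, and still so for the second after the job is handed in, with the robot touching nothing.
It also fails if it takes over 72 s, if anything falls off the work surface, if the arm or the gripper's body presses on something with over 40 N, if the wrist force passes 120 N, or if a joint passes its speed limit or range.

ROBOT

A 7-joint arm with a two-finger parallel gripper is mounted at the origin on the work surface. World frame = base frame: x ahead of the robot, y to its left, z up, the work surface at z = 0. Lengths are in m, angles in rad, forces in N, time in s.
With the tool pointing down it reaches from about 0.4 to 0.875 m from the base axis. Payload 6.5 kg.
Tool frame: the origin (TCP) lies between the finger pads; the fingertips stand 11 mm ahead of it and the grasp point (between the pads) lies 8 mm behind it (manip.finger_overhang is the distance from the TCP to the fingertips, in m); y points along the fingers, z is the direction in which the jaws open and shut, and the axes are right-handed (so a half turn about y gives the same grasp; the last joint's range is limited). The gripper opens to 85 mm and grips with 20 to 120 N. Pads are 22 mm wide; open, the fingers measure 114 mm over their backs; the gripper's body (76 mm by 85 mm) begins 54 mm behind the grasp point. The pads swing forward as they close: fully open they stand 13 mm farther back than shut.
Start: joints at [1.283, 0.536, -0.004, 1.538, 0.003, 1.067, -0.071], TCP at [0.143, -0.634, 0.242] pointing down, gripper open.
Joint ranges: [-2.7, 2.7], [-0.37, 2.16], [-1.27, 1.26], [0.24, 2.4], [-1.31, 4.45], [0.19, 1.91], [-2.76, 2.76]. Speed limits (rad/s): [2.39, 2.39, 3.14, 3.14, 3.14, 3.14, 3.14].

INTERFACE

Orientations are given as a unit quaternion [w, x, y, z].
In Python, from bench import manip gives the robot as it stands. The module is installed in compiled form; this text tells all that it offers.
- The arm moves only by the shell command python3 -m jog 'ROWS'. ROWS is JSON, a list of rows, each a list of 5 numbers: the closure, from -1 (fully open) to 1 (shut), then the shift along the tool's x, y, z in m, then the turn about the tool's y in rad. In form: [[claw, tx, ty, tz, roll], ...]. A call has 1 to 12 rows; each row shifts and turns the commanded pose from where the row before left it, along the tool's axes as they then stand; what a row does not reach is not made up. A row lasts 1/12 s, in which the tool goes at most 41.7 mm and 7.16 degrees, less where a joint would pass 70% of its speed; a pose out of reach is approached as far as the arm can. A call with a gripper value outside its range is refused whole. The fingers move at their own pace and stop on an object; the grip force is fixed at half the most. Time passes only in rows, so rows that do not move let the fingers close. It gives the time, the measured TCP pose, the force and the opening at its end, in the units of the state.
- manip.get_obs(): the state, without advancing time (a new reading comes with each control period).
- manip.capture(name): name is "side" or "top" or "wrist"; returns a dict with "frame" (420x560x3 uint8, red, green, blue), "fx", "fy", "cx", "cy" (pixels), "rvec" (rotation vector, rad) and "tvec" (3), from world to camera coordinates, as OpenCV has them. Camera axes: x right, y down, z forward; pixel columns grow to the right and rows downward; lengths in m; the calibration is good to about 2 mm. A picture is of the moment at which its call begins. There is no depth.
- manip.finish_job(): hands the job in, once; it reports no verdict.
The state is a dict: "time_s": time; "qpos": joint angles; "joint_velocities": joint speeds; "tau": joint torques, N m; "eef_pos": TCP position; "eef_rot": TCP orientation; "force": force on the tool from outside, world axes, zero at the start; "torque": the same for the moment, N m; "grip_width": finger opening in m.
Only numpy, scipy, OpenCV 4.12 (cv2) and the standard library are available. Lean on these libraries where they do the work, as an engineer would, in place of code of your own. Each camera call takes 0.05 s, during which the arm holds its last target.

## Working session

There is one attempt and no reset: what is moved stays moved. The work goes in short steps, Python scripts to look and compute and a shell command to move; the robot and the scene stay as the last step left them, time stands still between calls to the robot, and variables do not carry over. Pictures are saved under pics/ and viewed, and the job is handed in when it is done.

```bash
mkdir -p pics; cat > h.py <<'E'
import numpy as np, cv2
from bench import manip
def cap(n,f):
    c=manip.capture(n); cv2.imwrite('pics/'+f+'.png',cv2.cvtColor(c['frame'],cv2.COLOR_RGB2BGR))
    np.savez('pics/'+f+'.npz',**c); return c
def load(f): return dict(np.load('pics/'+f+'.npz'))
def ray(c,u,v):
    R=cv2.Rodrigues(np.array(c['rvec']))[0]; t=np.array(c['tvec']).ravel()
    d=R.T@np.array([(u-c['cx'])/c['fx'],(v-c['cy'])/c['fy'],1]); return -R.T@t,d/np.linalg.norm(d)
def onz(c,u,v,z):
    o,d=ray(c,u,v); return o+d*(z-o[2])/d[2]
def tri(c1,p1,c2,p2):
    o1,d1=ray(c1,*p1);o2,d2=ray(c2,*p2)
    s=np.linalg.lstsq(np.c_[d1,-d2],o2-o1,rcond=None)[0]
    a=o1+s[0]*d1;b=o2+s[1]*d2; return (a+b)/2,np.linalg.norm(a-b)
def proj(c,P): return cv2.projectPoints(np.array(P,float).reshape(-1,1,3),np.array(c['rvec']),np.array(c['tvec']),np.array([[c['fx'],0,c['cx']],[0,c['fy'],c['cy']],[0,0,1]],float),None)[0].reshape(-1,2)
E
python3 - <<'E'
from h import *
for n in('side','top','wrist'):
    c=cap(n,n+'0'); print(n,c['fx'],c['cx'],c['cy'],ray(c,280,210))
print(manip.get_obs(),manip.finger_overhang)
E
```

```text
side 527.8764575641495 274.5072591404344 208.90250515841137 (array([-0.15946771,  1.08130562,  0.90901504]), array([ 0.44340787, -0.73054328, -0.51932262]))
top 383.76847087633456 278.56103678406754 204.71555083790494 (array([0.40174072, 0.01820402, 1.17119199]), array([ 0.06615097, -0.00442295, -0.99779982]))
wrist 302.9840977433133 275.4793019250565 204.67185539139652 (array([ 0.2080857 , -0.6191158 ,  0.37260086]), array([-0.26948288, -0.07373418, -0.96017824]))
{'time_s': 0.15, 'qpos': array([ 1.28280178,  0.5370406 , -0.00442181,  1.53862425,  0.00260782,
        1.06730109, -0.07119038]), 'joint_velocities': array([-8.18757873e-04, -2.68487118e-03, -3.72750199e-04, -2.20030424e-03,
       -5.58224364e-05,  1.34645147e-03, -1.47309916e-03]), 'tau': array([ 9.66406369e-04, -5.83794308e+01,  1.04973234e+00, -2.59355378e+01,
        1.25083193e-02,  6.57102399e-03,  3.51723578e-06]), 'eef_pos': array([ 0.14286561, -0.63362691,  0.24159165]), 'eef_rot': array([ 0.07818564, -0.0783749 ,  0.70323446, -0.70228603]), 'force': array([ 0.6816238 ,  0.45344736, -0.30158563]), 'torque': array([-0.00572566, -0.01939415, -0.05597959]), 'grip_width': 0.0852637865524312} 0.011
```

View pics/side0.png

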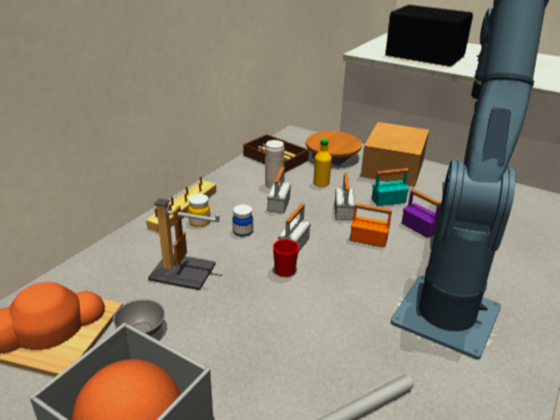

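View pics/top0.png

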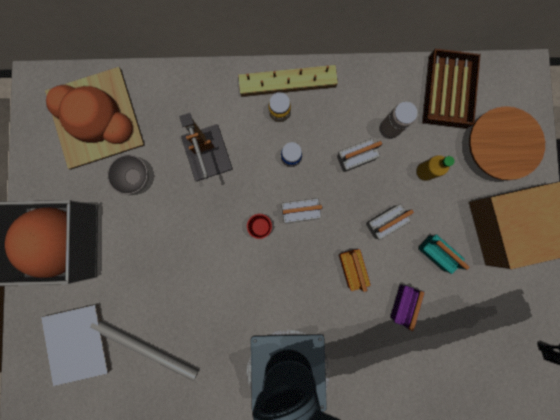

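View pics/wrist0.png

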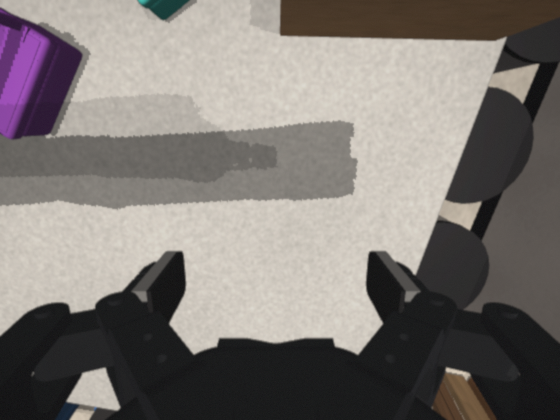

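The top view shows white tins near (360,153), (301,210) and (390,220). The hook stand is at (207,152). The orange, purple and turquoise tins are decoys. I'll zoom in.

```bash
python3 - <<'E'
from h import *
a=cv2.imread('pics/top0.png')
cv2.imwrite('pics/t1.png',cv2.resize(a[100:240,170:270],None,fx=5.6,fy=4.2*1,interpolation=cv2.INTER_CUBIC)) if 0 else cv2.imwrite('pics/t1.png',cv2.resize(a[100:200,165:265],None,fx=6,fy=6,interpolation=cv2.INTER_CUBIC))
cv2.imwrite('pics/t2.png',cv2.resize(a[130:250,270:430],None,fx=5,fy=5,interpolation=cv2.INTER_CUBIC))
b=cv2.imread('pics/side0.png')
cv2.imwrite('pics/s1.png',cv2.resize(b[190:300,140:240],None,fx=5.4,fy=5.4,interpolation=cv2.INTER_CUBIC))
cv2.imwrite('pics/s2.png',cv2.resize(b[160:280,230:390],None,fx=5,fy=5,interpolation=cv2.INTER_CUBIC))
E
```

```text
(no output)
```

View pics/t1.png

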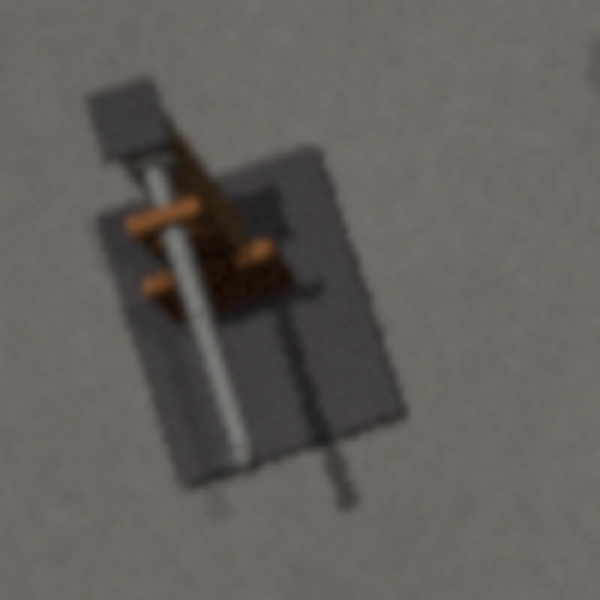

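View pics/t2.png

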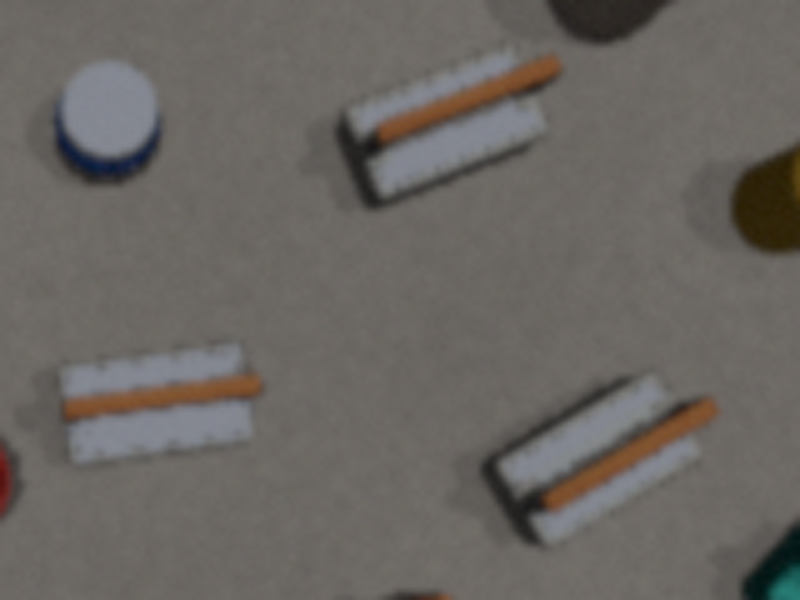

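View pics/s1.png

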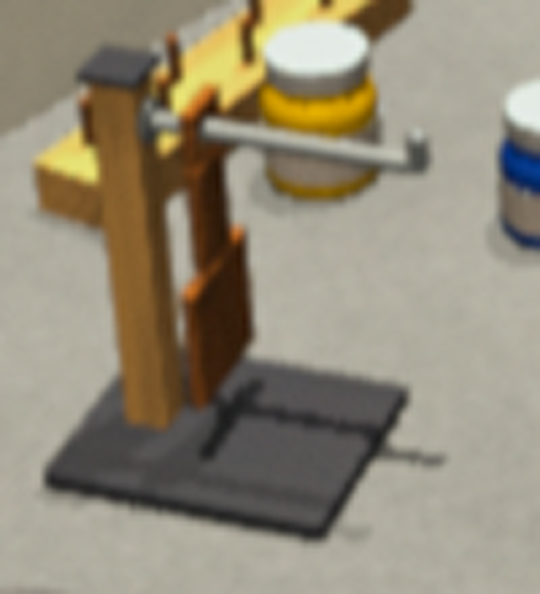

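View pics/s2.png

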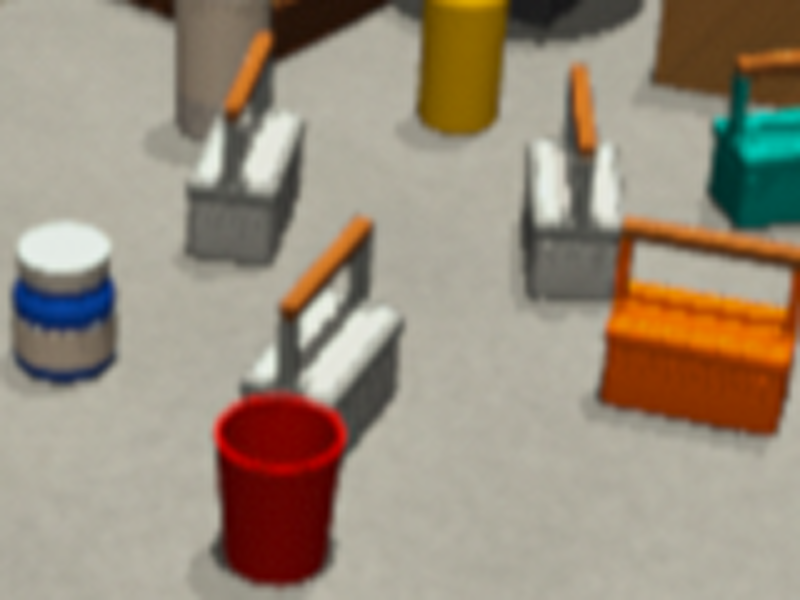

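```bash
python3 - <<'E'
from h import *
from scipy.spatial.transform import Rotation as Ro
o=manip.get_obs(); q=o['eef_rot']; print(Ro.from_quat([q[1],q[2],q[3],q[0]]).as_matrix().round(3))
t=load('top0');s=load('side0')
hsv=cv2.cvtColor(t['frame'],cv2.COLOR_RGB2HSV)
m=cv2.inRange(hsv,(5,110,90),(20,255,255))
hs=cv2.cvtColor(s['frame'],cv2.COLOR_RGB2HSV); ms=cv2.inRange(hs,(5,110,90),(20,255,255))
def bars(m,regs):
    out=[]
    for (x0,y0,x1,y1) in regs:
        k=np.zeros_like(m);k[y0:y1,x0:x1]=m[y0:y1,x0:x1]
        cs,_=cv2.findContours(k,0,2);c=max(cs,key=cv2.contourArea)
        r=cv2.minAreaRect(c);out.append(r);print(r)
    return out
def ends(r):
    b=cv2.boxPoints(r);e=[(np.linalg.norm(b[i]-b[(i+1)%4]),(b[i]+b[(i+1)%4])/2) for i in range(4)]
    e.sort(key=lambda z:z[0]); return sorted([e[0][1],e[1][1]],key=lambda p:p[0])
B=bars(m,[(340,135,385,165),(280,200,328,220),(375,205,418,235)])
for r in B:
    P=[onz(t,*p,0.117) for p in ends(r)]
    d=P[1]-P[0];print('mid',((P[0]+P[1])/2).round(4),'len',np.linalg.norm(d),'yaw',np.arctan2(d[1],d[0]).round(3))
S=bars(ms,[(270,165,287,185),(285,200,308,225),(340,172,352,192)])
for a,b in zip(B,S): print('tri centre',tri(t,np.array(a[0]),s,np.array(b[0])))
# hook: top px
f=lambda p:np.array([165+p[0]/6,100+p[1]/6]); g=lambda p:np.array([140+p[0]/5.4,190+p[1]/5.4])
print('tip',tri(t,f((241,458)),s,g((417,133))),onz(t,*f((241,456)),0.205))
print('rod root',onz(t,*f((155,170)),.195), 'rodmid',onz(t,*f((198,308)),.195))
pc=[f(p) for p in((90,92),(150,78),(170,148),(108,160))]; print('posttop',[onz(t,*p,.219).round(3) for p in pc],onz(t,*np.mean(pc,0),.219))
print('paddle top',onz(t,*f((163,215)),.207))
pl=[f(p) for p in((98,213),(318,148),(405,412),(187,487))]; print('plate',[onz(t,*p,.012).round(3) for p in pl])
E
```

```text
[[-0.975 -0.     0.22 ]
 [-0.22   0.001 -0.975]
 [ 0.    -1.    -0.001]]
((363.4310302734375, 149.3275604248047), (3.5282115936279297, 38.06754684448242), 68.19859313964844)
((301.9246520996094, 208.94259643554688), (3.2408134937286377, 38.59514236450195), 82.303955078125)
((395.4274597167969, 220.3756103515625), (3.6710593700408936, 38.0782470703125), 59.74356460571289)
mid [ 0.6357 -0.223   0.117 ] len 0.10696575810744803 yaw -1.211
mid [ 0.4732 -0.0469  0.117 ] len 0.10632710672112165 yaw -1.459
mid [ 0.4358 -0.3028  0.117 ] len 0.1056522414114393 yaw -1.072
((279.2088623046875, 174.14041137695312), (4.469071388244629, 17.95904541015625), 24.443954467773438)
((294.58013916015625, 213.02210998535156), (4.311105728149414, 24.82602310180664), 41.987213134765625)
((346.0, 181.5), (17.0, 4.0), 90.0)
tri centre (array([ 0.63687394, -0.22234676,  0.11690349]), np.float64(0.002612959069953079))
tri centre (array([ 0.47438707, -0.04648305,  0.11433574]), np.float64(0.0023927353080553247))
tri centre (array([ 0.4363698 , -0.30299873,  0.11501154]), np.float64(0.0012350552229719195))
tip (array([0.55658001, 0.20220304, 0.20779372]), np.float64(0.002573643109190473)) [0.55675876 0.20202887 0.205     ]
rod root [0.6840207  0.24013598 0.195     ] rodmid [0.62305646 0.22192852 0.195     ]
posttop [array([0.711, 0.262, 0.219]), array([0.717, 0.237, 0.219]), array([0.686, 0.228, 0.219]), array([0.682, 0.254, 0.219])] [0.69908388 0.24534693 0.219     ]
paddle top [0.66091047 0.23409117 0.207     ]
plate [array([0.715, 0.311, 0.012]), array([0.747, 0.198, 0.012]), array([0.608, 0.155, 0.012]), array([0.572, 0.266, 0.012])]
```

```bash
cat >> h.py <<'E'
def pose():
    o=manip.get_obs(); w,x,y,z=o['eef_rot']
    from scipy.spatial.transform import Rotation as Ro
    return o['eef_pos'],Ro.from_quat([x,y,z,w]).as_matrix(),o
def need(P,yaw):
    p,R,o=pose(); zy=np.arctan2(R[1,2],R[0,2]); d=R.T@(np.array(P)-p)
    r=-(yaw-zy); 
    c,s=np.cos(yaw),np.sin(yaw); R2=np.array([[s,0,c],[-c,0,s],[0,-1,0]])
    d2=R2.T@(np.array(P)-p)
    print('t',round(o['time_s'],2),'pos',p.round(4),'zyaw',round(zy,3),'roll needed',round(r,3),'shift now-axes',d.round(4),'after-roll-axes',d2.round(4),'w',round(o['grip_width'],4),'F',o['force'].round(2),'T',o['torque'].round(3))
E
python3 -m jog '[[-1,0,0,0,-0.12],[-1,0,0,0,-0.12],[-1,0,0,0,-0.12],[-1,0,0,0,-0.12],[-1,0,0,0,-0.12],[-1,0,0,0,-0.12],[-1,0,0,0,-0.12],[-1,0,0,0,-0.12],[-1,0,0,0,-0.12],[-1,0,0,0,-0.12],[-1,0,0,0,-0.12],[-1,0,0,0,-0.12]]'
python3 -c "
from h import *
need([.436,-.303,.2],.499)"
```

```text
time_s: 1.15
eef_pos: [0.1428, -0.6339, 0.2419]
eef_rot: [0.524, -0.524, 0.475, -0.475]
force: [-0.2, 0.2, -0.0]
grip_width: 0.0852
t 1.15 pos [ 0.1428 -0.6339  0.2419] zyaw 0.097 roll needed -0.402 shift now-axes [-0.3009  0.0421  0.3238] after-roll-axes [-0.1502  0.0419  0.4158] w 0.0852 F [-0.23  0.19 -0.04] T [ 0.029 -0.007  0.002]
```

```bash

python3 -m jog '[[-1,0,0,0,-0.1],[-1,0,0,0,-0.1],[-1,0,0,0,-0.1],[-1,0,0,0,-0.1],[-1,-0.013,0,0.037,0],[-1,-0.013,0,0.037,0],[-1,-0.013,0,0.037,0],[-1,-0.013,0,0.037,0],[-1,-0.013,0,0.037,0],[-1,-0.013,0,0.037,0]]'
python3 -m jog '[[-1,-0.013,0,0.037,0],[-1,-0.013,0,0.037,0],[-1,-0.013,0,0.037,0],[-1,-0.013,0,0.037,0],[-1,-0.013,0,0.037,0],[-1,0,0,0,0]]'
python3 -c "
from h import *
need([.436,-.303,.102],.499)
cap('wrist','w1')"
```

```text
time_s: 1.98
eef_pos: [0.3027, -0.459, 0.2422]
eef_rot: [-0.606, 0.606, -0.364, 0.363]
force: [1.3, -0.3, -0.8]
grip_width: 0.0852
time_s: 2.48
eef_pos: [0.4405, -0.3079, 0.2429]
eef_rot: [0.611, -0.607, 0.359, -0.361]
force: [1.2, 1.0, 0.1]
grip_width: 0.0853
t 2.48 pos [ 0.4405 -0.3079  0.2429] zyaw 0.503 roll needed 0.004 shift now-axes [-0.0063  0.1409 -0.0023] after-roll-axes [-0.0065  0.1409 -0.0016] w 0.0853 F [1.22 0.95 0.1 ] T [ 0.095 -0.03  -0.04 ]
```

View pics/w1.png

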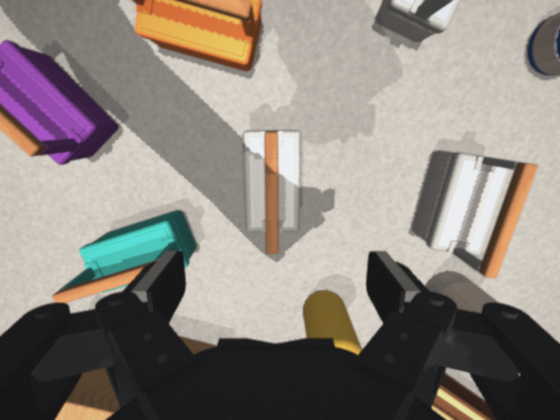

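The wrist view shows the third tin's bar running vertically from (271,131) to (272,253), centred between the jaws. I'll check this against the top-view position.

```bash

python3 -c "
from h import *
c=load('w1');A=onz(c,271.5,131,.117);B=onz(c,272.5,253,.117);d=B-A;print(A,B,(A+B)/2,np.linalg.norm(d),np.arctan2(d[1],d[0]))
need([*((A+B)/2)[:2],.102],np.arctan2(d[1],d[0])+np.pi/2)"
```

```text
[ 0.41005474 -0.2569185   0.117     ] [ 0.46286333 -0.35225775  0.117     ] [ 0.43645904 -0.30458813  0.117     ] 0.10898770986928304 -1.0649623528486063
t 2.53 pos [ 0.4377 -0.3116  0.2425] zyaw 0.5 roll needed -0.006 shift now-axes [-0.0067  0.1405  0.002 ] after-roll-axes [-0.0067  0.1405  0.0024] w 0.0854 F [-0.27 -1.23  0.18] T [-0.055  0.036 -0.036]
```

```bash

python3 -m jog '[[-1,-0.007,0.025,0.002,0],[-1,0,0.03,0,0],[-1,0,0.03,0,0],[-1,0,0.03,0,0],[-1,0,0.015,0,0],[-1,0,0.01,0,0],[-1,0,0,0,0],[-1,0,0,0,0]]'
python3 -c "
from h import *
need([.4365,-.304,.102],.502)"
python3 -m jog '[[1,0,0,0,0],[1,0,0,0,0],[1,0,0,0,0],[1,0,0,0,0],[1,0,0,0,0],[1,0,0,0,0],[1,0,0,0,0],[1,0,0,0,0]]'
```

```text
time_s: 3.2
eef_pos: [0.4328, -0.3096, 0.1025]
eef_rot: [-0.606, 0.606, -0.364, 0.364]
force: [0.2, 0.4, 0.1]
grip_width: 0.0851
t 3.2 pos [ 0.4328 -0.3096  0.1025] zyaw 0.49 roll needed -0.012 shift now-axes [-0.0032  0.0005  0.0059] after-roll-axes [-0.0031  0.0005  0.0059] w 0.0851 F [0.16 0.4  0.13] T [ 0.004 -0.061 -0.003]
time_s: 3.87
eef_pos: [0.4333, -0.309, 0.1024]
eef_rot: [0.607, -0.607, 0.363, -0.364]
force: [1.1, -0.2, 0.6]
grip_width: 0.011
```

```bash

python3 -m jog '[[1,0,-0.01,0,0],[1,0,-0.02,0,0],[1,0,-0.02,0,0],[1,0,-0.02,0,0],[1,0,-0.01,0,0],[1,0,0,0,0],[1,0,0,0,0],[1,0,0,0,0],[1,0,0,0,0]]'
cat > st.py <<'E'
from h import *
p,R,o=pose();print('t',round(o['time_s'],2),p.round(4),'zyaw',round(np.arctan2(R[1,2],R[0,2]),3),'F tool',(R.T@o['force']).round(2),'T tool',(R.T@o['torque']).round(4),'w',round(o['grip_width'],4))
E
python3 st.py
python3 -m jog '[[1,0,0,0,0]]' >/dev/null; python3 st.py
python3 -m jog '[[1,0.02,0,0,0],[1,0.02,0,0,0],[1,0.02,0,0,0],[1,0,0,0,0],[1,0,0,0,0],[1,0,0,0,0],[1,0,0,0,0],[1,0,0,0,0],[1,0,0,0,0],[1,0,0,0,0]]'; python3 st.py
python3 -m jog '[[1,0,0,0,0]]' >/dev/null; python3 st.py
python3 -m jog '[[1,-0.02,0,0,0],[1,-0.02,0,0,0],[1,-0.02,0,0,0],[1,0,0,0,0],[1,0,0,0,0],[1,0,0,0,0],[1,0,0,0,0],[1,0,0,0,0],[1,0,0,0,0],[1,0,0,0,0]]';python3 st.py
python3 -m jog '[[1,0,0,0,0]]' >/dev/null; python3 st.py
```

```text
time_s: 4.62
eef_pos: [0.4319, -0.3084, 0.1809]
eef_rot: [0.607, -0.607, 0.364, -0.362]
force: [-0.8, -0.3, -5.6]
grip_width: 0.0111
t 4.62 [ 0.4319 -0.3084  0.1809] zyaw 0.491 F tool [-0.08  5.61 -0.81] T tool [-0.0151 -0.0069 -0.0847] w 0.0111
t 4.7 [ 0.4322 -0.3085  0.1811] zyaw 0.491 F tool [-0.26  6.22 -0.03] T tool [-0.027  -0.0173  0.0164] w 0.0108
time_s: 5.53
eef_pos: [0.4611, -0.3616, 0.1824]
eef_rot: [-0.607, 0.607, -0.363, 0.363]
force: [0.0, -0.6, -4.9]
grip_width: 0.0108
t 5.53 [ 0.4611 -0.3616  0.1824] zyaw 0.491 F tool [ 0.52  4.87 -0.23] T tool [0.0024 0.0165 0.0361] w 0.0108
t 5.62 [ 0.4612 -0.3617  0.1824] zyaw 0.491 F tool [ 0.37  5.31 -0.58] T tool [-0.0179 -0.0198 -0.0039] w 0.0109
time_s: 6.45
eef_pos: [0.4331, -0.3092, 0.1822]
eef_rot: [0.606, -0.606, 0.364, -0.364]
force: [-0.4, -0.8, -5.4]
grip_width: 0.0107
t 6.45 [ 0.4331 -0.3092  0.1822] zyaw 0.491 F tool [ 0.48  5.44 -0.73] T tool [ 0.0499 -0.0157 -0.0329] w 0.0107
t 6.53 [ 0.433  -0.3091  0.1822] zyaw 0.491 F tool [ 0.98  5.45 -0.19] T tool [-0.002   0.0066 -0.01  ] w 0.0111
```

```bash

cat > avg.py <<'E'
from h import *
T=[];F=[]
for i in range(10):
    manip.capture('top'); p,R,o=pose(); T.append(R.T@o['torque']);F.append(R.T@o['force'])
T=np.array(T);F=np.array(F)
print('t',round(o['time_s'],2),'F',F.mean(0).round(2),'T',T.mean(0).round(4),'+-',(T.std(0)/3.2).round(4),'w',o['grip_width'].round(4))
E
python3 avg.py
python3 -m jog '[[1,0.03,0,0,0],[1,0.03,0,0,0],[1,0,0,0,0],[1,0,0,0,0],[1,0,0,0,0],[1,0,0,0,0]]'
python3 avg.py
python3 -m jog '[[1,-0.03,0,0,0],[1,-0.03,0,0,0],[1,0,0,0,0],[1,0,0,0,0],[1,0,0,0,0],[1,0,0,0,0]]'
python3 avg.py
```

```text
time_s: 7.53
eef_pos: [0.4609, -0.3608, 0.1821]
eef_rot: [0.607, -0.607, 0.364, -0.363]
force: [-0.0, -0.7, -5.8]
grip_width: 0.0109
time_s: 8.53
eef_pos: [0.4335, -0.3099, 0.1826]
eef_rot: [-0.606, 0.606, -0.363, 0.364]
force: [-0.1, -0.5, -5.6]
grip_width: 0.0111Traceback (most recent call last):
  File "avg.py", line 6, in <module>
    print('t',round(o['time_s'],2),'F',F.mean(0).round(2),'T',T.mean(0).round(4),'+-',(T.std(0)/3.2).round(4),'w',o['grip_width'].round(4))
                                                                                                                  ^^^^^^^^^^^^^^^^^^^^^
AttributeError: 'float' object has no attribute 'round'
Traceback (most recent call last):
  File "avg.py", line 6, in <module>
    print('t',round(o['time_s'],2),'F',F.mean(0).round(2),'T',T.mean(0).round(4),'+-',(T.std(0)/3.2).round(4),'w',o['grip_width'].round(4))
                                                                                                                  ^^^^^^^^^^^^^^^^^^^^^
AttributeError: 'float' object has no attribute 'round'
Traceback (most recent call last):
  File "avg.py", line 6, in <module>
    print('t',round(o['time_s'],2),'F',F.mean(0).round(2),'T',T.mean(0).round(4),'+-',(T.std(0)/3.2).round(4),'w',o['grip_width'].round(4))
                                                                                                                  ^^^^^^^^^^^^^^^^^^^^^
AttributeError: 'float' object has no attribute 'round'
```

```bash
sed -i "s/o\['grip_width'\].round(4)/round(float(o['grip_width']),4)/" avg.py
python3 avg.py
python3 -m jog '[[1,0.03,0,0,0],[1,0.03,0,0,0],[1,0,0,0,0],[1,0,0,0,0],[1,0,0,0,0],[1,0,0,0,0]]' | head -1
python3 avg.py
```

```text
t 9.53 F [-0.03  5.19 -0.19] T [ 0.0021  0.0122 -0.0096] +- [0.0087 0.009  0.0054] w 0.011
time_s: 10.03
t 10.53 F [ 0.23  5.21 -0.11] T [-0.0131 -0.0072 -0.0259] +- [0.0088 0.0064 0.0068] w 0.0111
```

```bash

python3 -m jog '[[1,-0.015,0,0,0],[1,-0.015,0,0,0],[1,-0.015,0,0,0],[1,-0.015,0.01,0,0],[1,0,0.02,0,0],[1,0,0.02,0,0],[1,0,0.015,0,0],[1,0,0.008,0,0],[1,0,0.003,0,0],[1,0,0.002,0,0],[1,0,0.001,0,0],[1,0,0,0,0]]'; python3 st.py
```

```text
time_s: 11.53
eef_pos: [0.4335, -0.3093, 0.1039]
eef_rot: [-0.606, 0.607, -0.363, 0.364]
force: [-0.3, 0.4, -6.2]
grip_width: 0.011
t 11.53 [ 0.4335 -0.3093  0.1039] zyaw 0.491 F tool [-0.5   6.22 -0.1 ] T tool [-0.0359  0.0373  0.0299] w 0.011
```

```bash

python3 -m jog '[[1,0,0.001,0,0],[1,0,0.001,0,0],[1,0,0,0,0],[-1,0,0,0,0],[-1,0,0,0,0],[-1,0,0,0,0],[-1,0,0,0,0],[-1,0,-0.02,0,0],[-1,0,-0.035,0,0],[-1,0,-0.035,0,0],[-1,0,-0.035,0,0],[-1,0,0,0,0.12]]'; python3 st.py
python3 -c "
from h import *
need([.6363,-.2225,.2300],.36)"
```

```text
time_s: 12.53
eef_pos: [0.4365, -0.3106, 0.2329]
eef_rot: [0.584, -0.584, 0.395, -0.403]
force: [2.4, -1.4, -0.1]
grip_width: 0.0853
t 12.53 [ 0.4365 -0.3106  0.2329] zyaw 0.372 F tool [2.15 0.18 1.71] T tool [ 0.0867 -0.0666 -0.0592] w 0.0853
t 12.53 pos [ 0.4365 -0.3106  0.2329] zyaw 0.372 roll needed 0.012 shift now-axes [-0.0095  0.0042  0.2181] after-roll-axes [-0.0121  0.0029  0.218 ] w 0.0853 F [ 2.37 -1.39 -0.15] T [-0.024 -0.102  0.067]
```

```bash

python3 -m jog '[[-1,-0.002,0,0.036,0.01],[-1,-0.002,0,0.036,0],[-1,-0.002,0,0.036,0],[-1,-0.002,0,0.036,0],[-1,-0.002,0,0.036,0],[-1,-0.002,0,0.036,0],[-1,0,0,0,0],[-1,0,0,0,0],[-1,0,0,0,0]]'
python3 -c "
from h import *
cap('wrist','w2'); cap('side','s2b')
need([.6363,-.2225,.102],.36)"
```

```text
time_s: 13.28
eef_pos: [0.6301, -0.2214, 0.2258]
eef_rot: [-0.581, 0.582, -0.402, 0.402]
force: [-1.1, -0.7, -0.6]
grip_width: 0.085
t 13.38 pos [ 0.6294 -0.2226  0.2262] zyaw 0.359 roll needed -0.001 shift now-axes [0.0023 0.1242 0.0066] after-roll-axes [0.0023 0.1242 0.0064] w 0.0855 F [-0.05 -0.73 -0.01] T [-0.05  -0.044  0.048]
```

View pics/w2.png

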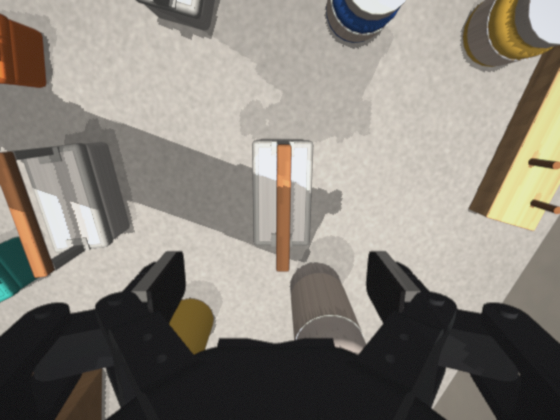

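View pics/s2b.png

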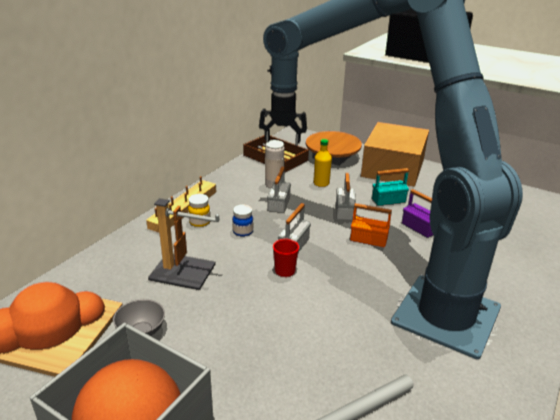

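```bash

python3 -c "
from h import *
c=load('w2');A=onz(c,284.5,142,.117);B=onz(c,283,272,.117);d=B-A;print((A+B)/2,np.linalg.norm(d),np.arctan2(d[1],d[0]))
t=load('top0');print('can top',onz(t,405,113,.16),'bottle top',onz(t,447,160,.17))
need([*((A+B)/2)[:2],.102],np.arctan2(d[1],d[0])+np.pi/2)"
```

```text
[ 0.63815507 -0.22293552  0.117     ] 0.11144375929794613 -1.215637229484376
can top [ 0.72281646 -0.32908807  0.16      ] bottle top [ 0.59020904 -0.4302394   0.17      ]
t 13.38 pos [ 0.6294 -0.2226  0.2262] zyaw 0.359 roll needed 0.004 shift now-axes [0.0033 0.1242 0.0082] after-roll-axes [0.0034 0.1242 0.008 ] w 0.0855 F [-0.05 -0.73 -0.01] T [-0.05  -0.044  0.048]
```

```bash

python3 -m jog '[[-1,0.003,0.02,0.008,0],[-1,0,0.03,0,0],[-1,0,0.03,0,0],[-1,0,0.025,0,0],[-1,0,0.013,0,0],[-1,0,0.006,0,0],[-1,0,0,0,0],[1,0,0,0,0],[1,0,0,0,0],[1,0,0,0,0],[1,0,0,0,0],[1,0,0,0,0]]'
python3 -m jog '[[1,0,0,0,0],[1,0,0,0,0],[1,0,-0.01,0,0],[1,0,-0.02,0,0],[1,0,-0.02,0,0],[1,0,-0.02,0,0],[1,0,-0.01,0,0],[1,0,0,0,0],[1,-0.03,0,0,0],[1,-0.03,0,0,0],[1,0,0,0,0],[1,0,0,0,0]]'
python3 -m jog '[[1,0,0,0,0],[1,0,0,0,0]]'|head -2
python3 avg.py
python3 -m jog '[[1,0.03,0,0,0],[1,0.03,0,0,0],[1,0,0,0,0],[1,0,0,0,0],[1,0,0,0,0],[1,0,0,0,0]]' | head -2
python3 avg.py
```

```text
time_s: 14.38
eef_pos: [0.6396, -0.2212, 0.1031]
eef_rot: [0.582, -0.582, 0.402, -0.402]
force: [0.7, 0.1, 0.1]
grip_width: 0.0253
time_s: 15.38
eef_pos: [0.617, -0.1621, 0.1812]
eef_rot: [0.582, -0.582, 0.402, -0.4]
force: [0.5, -0.4, -2.4]
grip_width: 0.0111
time_s: 15.55
eef_pos: [0.6177, -0.1662, 0.1815]
t 16.05 F [ 0.1   2.15 -0.14] T [-0.0315  0.0008  0.0076] +- [0.0099 0.008  0.007 ] w 0.0109
time_s: 16.55
eef_pos: [0.6391, -0.2196, 0.1822]
t 17.05 F [-0.17  1.91  0.09] T [ 0.0136 -0.0088  0.0036] +- [0.0064 0.0058 0.0079] w 0.0109
```

```bash

python3 -m jog '[[1,0,0.01,0,0],[1,0,0.02,0,0],[1,0,0.02,0,0],[1,0,0.015,0,0],[1,0,0.008,0,0],[1,0,0.003,0,0],[1,0,0.002,0,0],[1,0,0.001,0,0],[1,0,0.001,0,0],[1,0,0,0,0],[1,0,0,0,0],[1,0,0,0,0]]'; python3 st.py
```

```text
time_s: 18.05
eef_pos: [0.6395, -0.2212, 0.1028]
eef_rot: [0.582, -0.582, 0.402, -0.402]
force: [0.4, -0.3, -1.6]
grip_width: 0.0108
t 18.05 [ 0.6395 -0.2212  0.1028] zyaw 0.361 F tool [0.45 1.55 0.24] T tool [-0.0158 -0.0202 -0.0536] w 0.0108
```

```bash

python3 -m jog '[[1,0,0.001,0,0],[1,0,0,0,0],[-1,0,0,0,0],[-1,0,0,0,0],[-1,0,0,0,0],[-1,0,0,0,0],[-1,0,-0.02,0,0],[-1,0,-0.035,0,0],[-1,0,-0.035,0,0],[-1,0,-0.035,0,0],[-1,0,0,0,0.125],[-1,0,0,0,0.125]]'
python3 -c "
from h import *
need([.474,-.0465,.225],.112)"
```

```text
time_s: 19.05
eef_pos: [0.6408, -0.2214, 0.2294]
eef_rot: [0.527, -0.525, 0.471, -0.475]
force: [-0.8, -0.2, -1.4]
grip_width: 0.0854
t 19.05 pos [ 0.6408 -0.2214  0.2294] zyaw 0.105 roll needed -0.007 shift now-axes [-0.1914  0.0033 -0.1476] after-roll-axes [-0.1924  0.0044 -0.1463] w 0.0854 F [-0.84 -0.19 -1.38] T [ 0.039  0.053 -0.035]
```

```bash

python3 -m jog '[[-1,-0.027,0,-0.021,0],[-1,-0.027,0,-0.021,0],[-1,-0.027,0,-0.021,0],[-1,-0.027,0,-0.021,0],[-1,-0.027,0,-0.021,0],[-1,-0.027,0,-0.021,0],[-1,-0.027,0,-0.021,0],[-1,0,0,0,0],[-1,0,0,0,0],[-1,0,0,0,0]]'
python3 -c "
from h import *
cap('wrist','w3')
need([.474,-.0465,.102],.112)"
```

```text
time_s: 19.88
eef_pos: [0.4728, -0.05, 0.2266]
eef_rot: [0.527, -0.527, 0.471, -0.472]
force: [0.4, -0.0, -0.3]
grip_width: 0.0854
t 19.93 pos [ 0.473  -0.0503  0.2265] zyaw 0.11 roll needed -0.002 shift now-axes [-0.0037  0.1245  0.0013] after-roll-axes [-0.0037  0.1245  0.0014] w 0.0854 F [ 0.96 -0.59 -0.58] T [0.017 0.025 0.001]
```

View pics/w3.png

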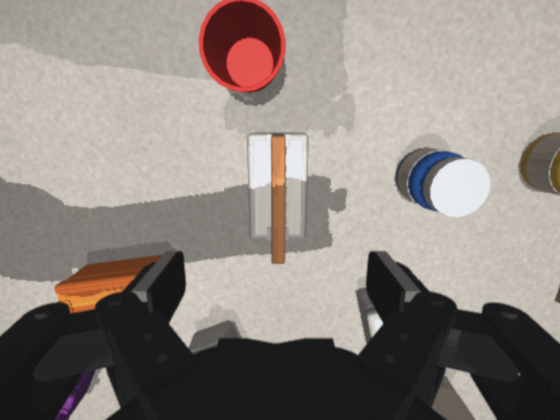

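```bash

python3 -c "
from h import *
c=load('w3');A=onz(c,278.5,134,.117);B=onz(c,278,263,.117);d=B-A;print((A+B)/2,np.linalg.norm(d),np.arctan2(d[1],d[0]))
need([*((A+B)/2)[:2],.102],np.arctan2(d[1],d[0])+np.pi/2)"
python3 -m jog '[[-1,-0.003,0.02,0.002,0],[-1,0,0.03,0,0],[-1,0,0.03,0,0],[-1,0,0.025,0,0],[-1,0,0.013,0,0],[-1,0,0.006,0,0],[-1,0,0,0,0],[1,0,0,0,0],[1,0,0,0,0],[1,0,0,0,0],[1,0,0,0,0],[1,0,0,0,0]]'
python3 -m jog '[[1,0,0,0,0],[1,0,0,0,0],[1,0,-0.01,0,0],[1,0,-0.02,0,0],[1,0,-0.02,0,0],[1,0,-0.02,0,0],[1,0,-0.01,0,0],[1,0,0,0,0],[1,0.03,0,0,0],[1,0.03,0,0,0],[1,0,0,0,0],[1,0,0,0,0]]'
python3 -m jog '[[1,0,0,0,0],[1,0,0,0,0]]'|head -2
python3 avg.py
python3 -m jog '[[1,-0.03,0,0,0],[1,-0.03,0,0,0],[1,0,0,0,0],[1,0,0,0,0],[1,0,0,0,0],[1,0,0,0,0]]' | head -2
python3 avg.py
```

```text
[ 0.47525134 -0.04679842  0.117     ] 0.10926714831871424 -1.4631629347903274
t 19.93 pos [ 0.473  -0.0503  0.2265] zyaw 0.11 roll needed 0.002 shift now-axes [-0.0033  0.1245  0.0025] after-roll-axes [-0.0033  0.1245  0.0026] w 0.0854 F [ 0.96 -0.59 -0.58] T [0.017 0.025 0.001]
time_s: 20.93
eef_pos: [0.4742, -0.0465, 0.1029]
eef_rot: [0.527, -0.527, 0.471, -0.472]
force: [-0.6, 0.5, -0.0]
grip_width: 0.0259
time_s: 21.93
eef_pos: [0.4792, -0.1079, 0.1809]
eef_rot: [-0.525, 0.527, -0.473, 0.472]
force: [-0.9, 1.4, -5.2]
grip_width: 0.0106
time_s: 22.1
eef_pos: [0.4798, -0.1047, 0.1816]
t 22.6 F [-0.01  5.38 -0.07] T [ 0.0141 -0.0034  0.0453] +- [0.0048 0.0036 0.02  ] w 0.0106
time_s: 23.1
eef_pos: [0.4739, -0.0474, 0.1823]
t 23.6 F [ 0.14  5.17 -0.03] T [-0.0122  0.0022 -0.0263] +- [0.0077 0.0101 0.0052] w 0.0113
```

```bash

python3 avg.py
python3 -m jog '[[1,0.04,0,0,0],[1,0.02,0,0,0],[1,0,0,0,0],[1,0,0,0,0],[1,0,0,0,0],[1,0,0,0,0],[1,0,0,0,0],[1,0,0,0,0],[1,0,0,0,0]]' | head -2
python3 avg.py
python3 -m jog '[[1,-0.04,0,0,0],[1,-0.02,0,0,0],[1,0,0,0,0],[1,0,0,0,0],[1,0,0,0,0],[1,0,0,0,0],[1,0,0,0,0],[1,0,0,0,0],[1,0,0,0,0]]' | head -2
python3 avg.py
```

```text
t 24.1 F [-0.01  5.4  -0.07] T [ 0.0191 -0.0074 -0.0252] +- [0.0081 0.0057 0.0128] w 0.011
time_s: 24.85
eef_pos: [0.4805, -0.1054, 0.1823]
t 25.35 F [-0.02  4.92  0.13] T [0.0164 0.0075 0.0551] +- [0.0074 0.0103 0.0071] w 0.0105
time_s: 26.1
eef_pos: [0.4738, -0.0469, 0.1822]
t 26.6 F [-0.26  5.11  0.15] T [-0.0125  0.0011 -0.0336] +- [0.0107 0.009  0.0061] w 0.0107
```

```bash

python3 -m jog '[[1,0,0.01,0,0],[1,0,0.02,0,0],[1,0,0.02,0,0],[1,0,0.015,0,0],[1,0,0.008,0,0],[1,0,0.003,0,0],[1,0,0.002,0,0],[1,0,0.001,0,0],[1,0,0.001,0,0],[1,0,0.001,0,0],[1,0,0,0,0],[1,0,0,0,0]]'; python3 st.py
python3 -m jog '[[0.4,0,0,0,0],[0.4,0,0,0,0],[0.4,0,0,0,0],[0.4,0,0,0,0]]'; python3 st.py
```

```text
time_s: 27.6
eef_pos: [0.4747, -0.0465, 0.1028]
eef_rot: [0.527, -0.527, 0.471, -0.472]
force: [-3.3, -0.2, 6.9]
grip_width: 0.011
t 27.6 [ 0.4747 -0.0465  0.1028] zyaw 0.111 F tool [-0.2  -6.93 -3.26] T tool [-0.6737 -0.082   0.0065] w 0.011
time_s: 27.93
eef_pos: [0.4742, -0.0463, 0.1016]
eef_rot: [0.527, -0.527, 0.471, -0.472]
force: [0.7, 0.4, -0.2]
grip_width: 0.0256
t 27.93 [ 0.4742 -0.0463  0.1016] zyaw 0.111 F tool [-0.35  0.18  0.73] T tool [0.0804 0.0057 0.032 ] w 0.0256
```

```bash

python3 -m jog '[[0.4,-0.012,0,0,0],[0.4,-0.012,0.001,0,0],[0.4,0,0,0,0],[0.4,0,0,0,0],[1,0,0,0,0],[1,0,0,0,0],[1,0,0,0,0],[1,0,0,0,0],[1,0,0,0,0]]'; python3 st.py
python3 -c "
from h import *
cap('side','s3');cap('wrist','w4')
b=cv2.imread('pics/side0.png')
b=cv2.imread('pics/s3.png');cv2.imwrite('pics/s3z.png',cv2.resize(b[170:290,240:360],None,fx=5,fy=5,interpolation=2))"
```

```text
time_s: 28.68
eef_pos: [0.4716, -0.0231, 0.1004]
eef_rot: [0.527, -0.527, 0.471, -0.472]
force: [1.8, -1.6, 0.5]
grip_width: 0.0112
t 28.68 [ 0.4716 -0.0231  0.1004] zyaw 0.11 F tool [ 1.75 -0.51  1.67] T tool [ 0.3967 -0.0142 -0.2302] w 0.0112
```

View pics/s3z.png

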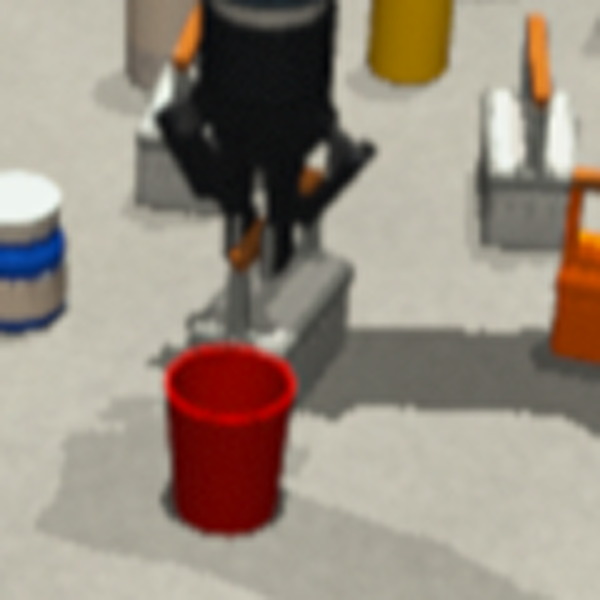

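View pics/w4.png

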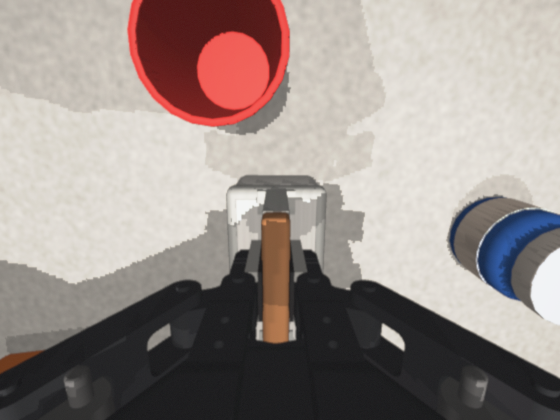

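The tin is gripped off-centre. The bar's near end is visible at (277,213), with the cup clear of it. I'll measure the offset, then lift slowly.

```bash

python3 -c "
from h import *
c=load('w4');E=onz(c,277,212,.117)
p,R,o=pose();print(E,(R.T@(E-p)).round(4))"
python3 -m jog '[[1,0,-0.003,0,0],[1,0,-0.004,0,0],[1,0,-0.006,0,0],[1,0,-0.01,0,0],[1,0,-0.012,0,0],[1,0,-0.012,0,0],[1,0,-0.012,0,0],[1,0,-0.012,0,0],[1,0,-0.012,0,0],[1,0,-0.01,0,0],[1,0,-0.005,0,0],[1,0,0,0,0]]';python3 avg.py
python3 -c "
from h import *
cap('side','s4');cap('wrist','w5')
b=cv2.imread('pics/s4.png');cv2.imwrite('pics/s4z.png',cv2.resize(b[130:270,230:370],None,fx=4.2,fy=4.2,interpolation=2))
need([.609,.218,.3],.299)"
```

```text
[0.46890898 0.0091754  0.117     ] [-0.0322 -0.0166  0.001 ]
time_s: 29.78
eef_pos: [0.4717, -0.0224, 0.1996]
eef_rot: [0.527, -0.527, 0.471, -0.472]
force: [1.0, 0.1, -6.1]
grip_width: 0.011
t 30.28 F [-0.    5.38  0.17] T [-0.0104  0.0161  0.0843] +- [0.0082 0.0114 0.0082] w 0.0114
t 30.38 pos [ 0.4711 -0.0224  0.1982] zyaw 0.111 roll needed -0.188 shift now-axes [-0.2236 -0.1019  0.1637] after-roll-axes [-0.1891 -0.1018  0.2026] w 0.011 F [-0.5   0.91 -4.93] T [ 0.08  -0.01  -0.032]
```

View pics/s4z.png

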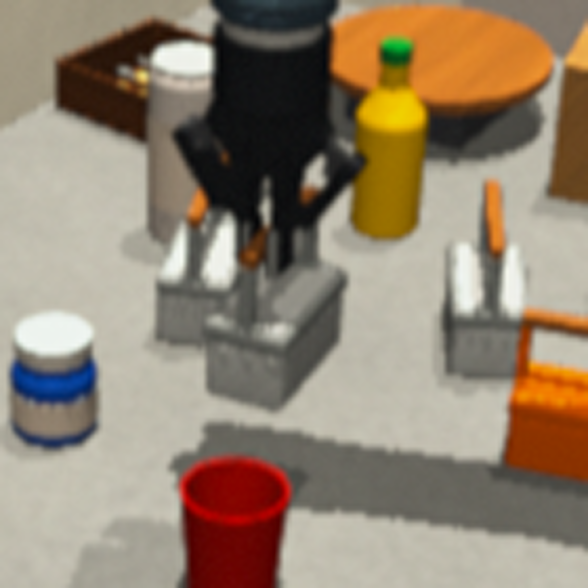

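View pics/w5.png

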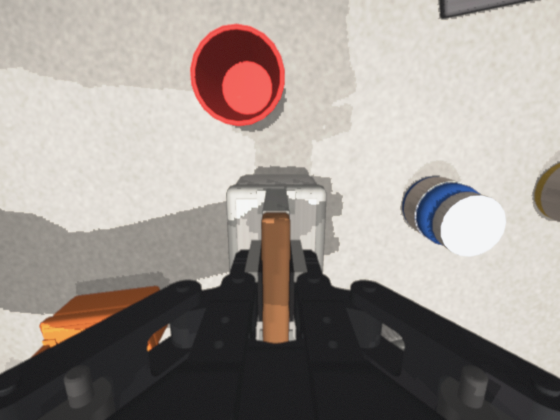

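```bash

python3 -m jog '[[1,0,-0.004,0,-0.02],[1,0,-0.006,0,-0.03],[1,0,-0.005,0,-0.04],[1,0,-0.002,0,-0.04],[1,0,0,0,-0.04],[1,0,0,0,-0.02],[1,0,0,0,0],[1,0,0,0,0]]'
python3 -c "
from h import *
need([.5072,.2086,.215],.299)"
```

```text
time_s: 31.05
eef_pos: [0.471, -0.0225, 0.2153]
eef_rot: [-0.569, 0.569, -0.42, 0.42]
force: [0.1, 0.3, -4.6]
grip_width: 0.0111
t 31.05 pos [ 0.471  -0.0225  0.2153] zyaw 0.3 roll needed 0.001 shift now-axes [-0.21    0.0003  0.1029] after-roll-axes [-0.2102  0.0003  0.1026] w 0.0111 F [ 0.05  0.26 -4.57] T [ 0.068  0.044 -0.047]
```

```bash

python3 -m jog '[[1,-0.004,0,0.002,0],[1,-0.008,0,0.004,0],[1,-0.012,0,0.006,0],[1,-0.014,0,0.007,0],[1,-0.014,0,0.007,0],[1,-0.014,0,0.007,0],[1,-0.014,0,0.007,0],[1,-0.014,0,0.007,0],[1,-0.014,0,0.007,0],[1,-0.014,0,0.007,0],[1,-0.014,0,0.007,0],[1,-0.014,0,0.007,0]]'
python3 -m jog '[[1,-0.014,0,0.007,0],[1,-0.014,0,0.007,0],[1,-0.012,0,0.006,0],[1,-0.01,0,0.005,0],[1,-0.006,0,0.003,0],[1,-0.004,0,0.002,0],[1,0,0,0,0],[1,0,0,0,0],[1,0,0,0,0]]'
python3 -c "
from h import *
cap('side','s5');cap('top','t5');cap('wrist','w6')
b=cv2.imread('pics/s5.png');cv2.imwrite('pics/s5z.png',cv2.resize(b[150:300,130:280],None,fx=4,fy=4,interpolation=2))
b=cv2.imread('pics/t5.png');cv2.imwrite('pics/t5z.png',cv2.resize(b[90:220,150:280],None,fx=4.5,fy=4.5,interpolation=2))
need([.5072,.2086,.215],.299)"
```

```text
time_s: 32.05
eef_pos: [0.4981, 0.145, 0.2152]
eef_rot: [0.57, -0.569, 0.419, -0.419]
force: [0.1, -0.5, -5.3]
grip_width: 0.0111
time_s: 32.8
eef_pos: [0.5092, 0.2082, 0.2151]
eef_rot: [-0.569, 0.569, -0.42, 0.42]
force: [-0.3, -0.1, -5.9]
grip_width: 0.0112
t 32.95 pos [0.5092 0.2084 0.2152] zyaw 0.3 roll needed 0.001 shift now-axes [-0.0008  0.0002 -0.0019] after-roll-axes [-0.0008  0.0002 -0.0019] w 0.0105 F [-0.98 -0.02 -4.29] T [ 0.086  0.023 -0.004]
```

View pics/s5z.png

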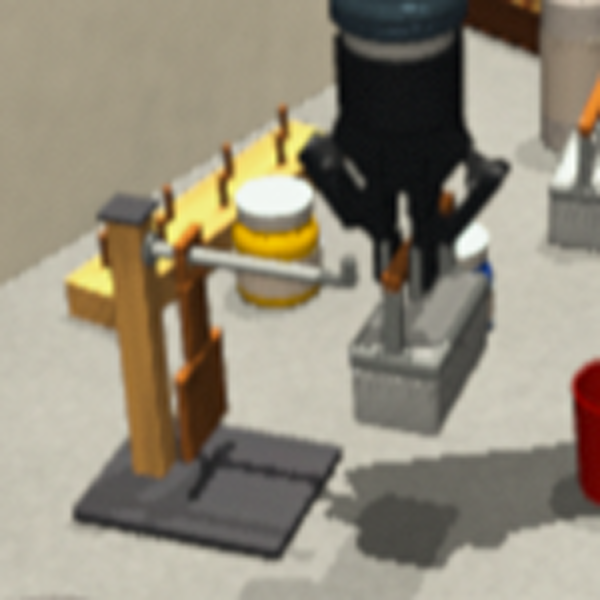

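View pics/t5z.png

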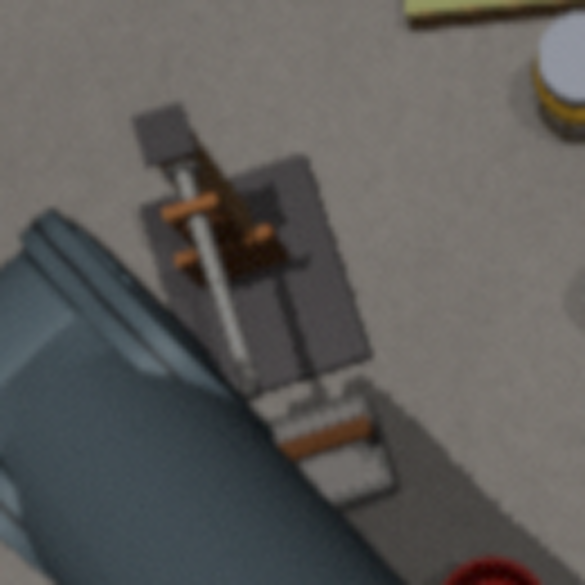

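View pics/w6.png

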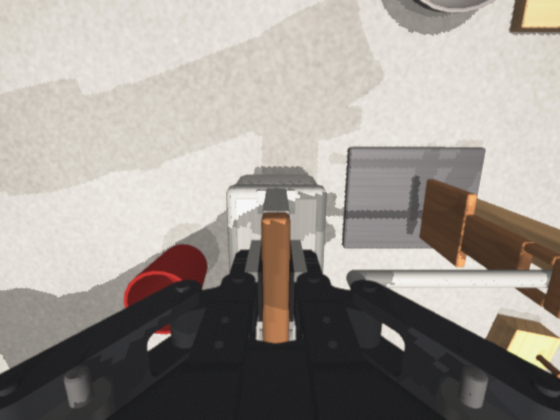

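```bash

python3 -c "
from h import *
c=load('w6');p,R,o=pose()
for u,v,z in((362,276,.209),(440,278,.195),(530,279,.195),(470,223,.207),(425,180,.12)):
  E=onz(c,u,v,z);print(E.round(4),(R.T@(E-p)).round(4))
t=load('t5');f=lambda a,b:(150+a/4.5,90+b/4.5)
for e in(f(246,386),f(250,374)): print(onz(t,*e,.207))
print('bar far end',onz(t,*f(367,427),.2317), 'exp',p+R@np.array([.078,-.01,0]))
"
```

```text
[0.5534 0.2133 0.209 ] [0.0084 0.0062 0.0437]
[0.6017 0.2189 0.195 ] [0.0173 0.0202 0.0914]
[0.6497 0.233  0.195 ] [0.018  0.0202 0.1415]
[0.594  0.2544 0.207 ] [-0.0189  0.0082  0.0946]
[0.6108 0.2646 0.12  ] [-0.0237  0.0952  0.1137]
[0.55703618 0.20291194 0.207     ]
[0.56381469 0.2006041  0.207     ]
bar far end [0.52883617 0.13204163 0.2317    ] exp [0.53226344 0.13390618 0.2252779 ]
```

```bash

python3 -c "
import cv2
b=cv2.imread('pics/w6.png');cv2.imwrite('pics/w6z.png',cv2.resize(b[220:340,330:560],None,fx=3.4,fy=3.4,interpolation=2))"
```

```text
(no output)
```

View pics/w6z.png

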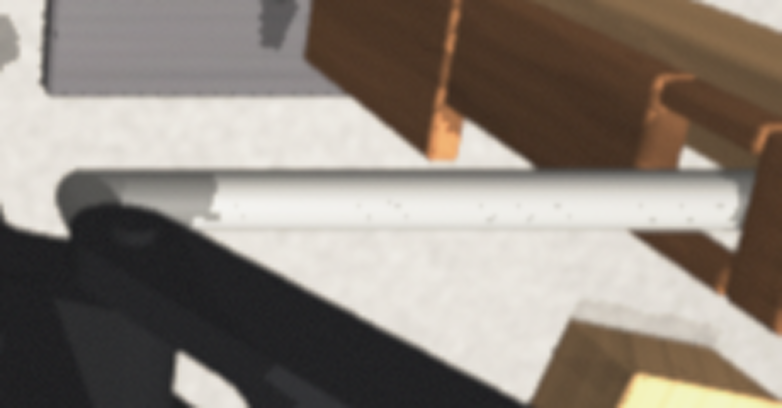

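```bash

python3 -m jog '[[1,0,0,0.003,0],[1,0,0,0.006,0],[1,0,0,0.008,0],[1,0,0,0.008,0],[1,0,0,0.008,0],[1,0,0,0.008,0],[1,0,0,0.006,0],[1,0,0,0.004,0],[1,0,0,0.002,0],[1,0,0,0,0],[1,0,0,0,0]]'
python3 st.py
python3 -c "
from h import *
cap('side','s6')
b=cv2.imread('pics/s6.png');cv2.imwrite('pics/s6z.png',cv2.resize(b[180:280,140:260],None,fx=6,fy=6,interpolation=2))"
```

```text
time_s: 33.87
eef_pos: [0.5595, 0.2249, 0.2152]
eef_rot: [-0.569, 0.57, -0.419, 0.419]
force: [-0.4, 0.1, -5.2]
grip_width: 0.0114
t 33.87 [0.5595 0.2249 0.2152] zyaw 0.301 F tool [-0.18  5.19 -0.37] T tool [0.0057 0.0177 0.0853] w 0.0114
```

View pics/s6z.png

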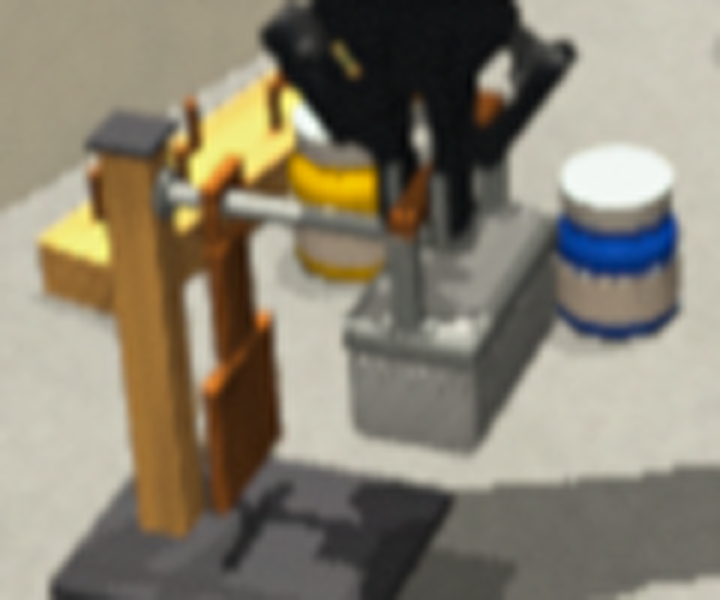

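The tip is passing inside the handle opening, with no contact force. I'll continue inward.

```bash

python3 -m jog '[[1,0,0,0.003,0],[1,0,0,0.006,0],[1,0,0,0.008,0],[1,0,0,0.009,0],[1,0,0,0.008,0],[1,0,0,0.006,0],[1,0,0,0.004,0],[1,0,0,0.001,0],[1,0,0,0,0],[1,0,0,0,0]]'
python3 st.py
python3 -c "
from h import *
cap('side','s7');cap('wrist','w7')
need([.6028,.2381,.1904],.299)
b=cv2.imread('pics/s7.png');cv2.imwrite('pics/s7z.png',cv2.resize(b[180:280,140:260],None,fx=6,fy=6,interpolation=2))"
```

```text
time_s: 34.75
eef_pos: [0.6024, 0.2383, 0.2151]
eef_rot: [-0.569, 0.57, -0.419, 0.419]
force: [0.7, 0.5, -4.9]
grip_width: 0.0111
t 34.75 [0.6024 0.2383 0.2151] zyaw 0.301 F tool [-0.28  4.88  0.85] T tool [ 0.0034 -0.0118  0.0963] w 0.0111
t 34.85 pos [0.6024 0.2382 0.2153] zyaw 0.301 roll needed 0.002 shift now-axes [0.0002 0.0249 0.0004] after-roll-axes [0.0002 0.0249 0.0004] w 0.0111 F [-0.09 -0.21 -4.76] T [0.131 0.026 0.002]
```

View pics/s7z.png

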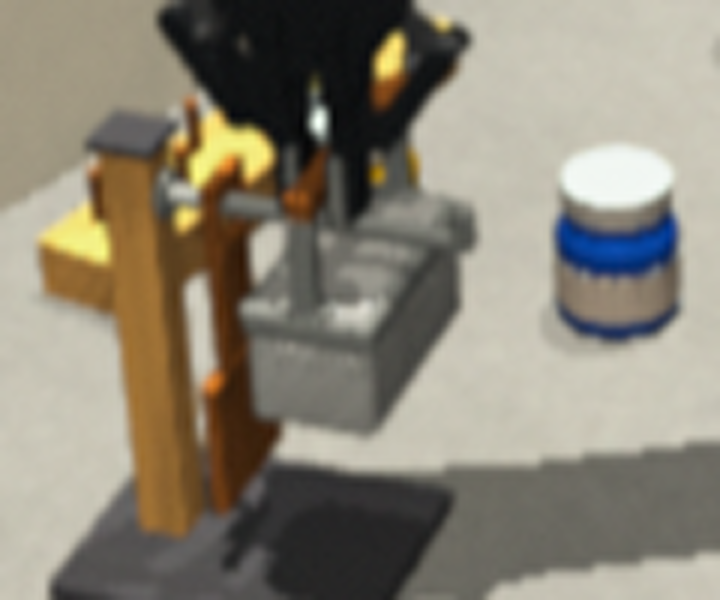

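View pics/w7.png

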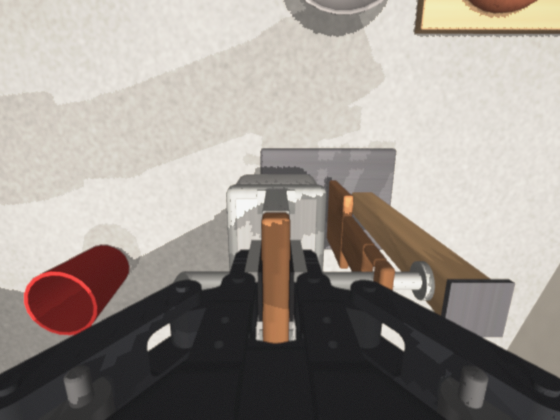

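```bash

python3 -m jog '[[1,0,0.003,0,0],[1,0,0.004,0,0],[1,0,0.004,0,0],[1,0,0.004,0,0],[1,0,0.003,0,0],[1,0,0.001,0,0],[1,0,0,0,0]]'|head -2;python3 st.py
python3 -m jog '[[1,0,0.001,0,0],[1,0,0.001,0,0],[1,0,0,0,0]]'|head -2;python3 st.py
python3 -m jog '[[1,0,0.001,0,0],[1,0,0.001,0,0],[1,0,0,0,0]]'|head -2;python3 st.py
```

```text
time_s: 35.43
eef_pos: [0.6025, 0.2382, 0.1957]
t 35.43 [0.6025 0.2382 0.1957] zyaw 0.301 F tool [ 0.41  5.55 -0.  ] T tool [-0.0063 -0.0004  0.1253] w 0.0112
time_s: 35.68
eef_pos: [0.6027, 0.2383, 0.1942]
t 35.68 [0.6027 0.2383 0.1942] zyaw 0.301 F tool [ 0.17  4.8  -0.72] T tool [-0.0155 -0.0521  0.116 ] w 0.0113
time_s: 35.93
eef_pos: [0.6026, 0.2382, 0.1921]
t 35.93 [0.6026 0.2382 0.1921] zyaw 0.301 F tool [ 0.41  5.37 -0.24] T tool [-0.1049  0.0228  0.1069] w 0.0113
```

```bash

python3 -m jog '[[1,0,0.001,0,0],[1,0,0,0,0],[1,0,0,0,0]]'|head -2;python3 st.py
python3 -m jog '[[1,0,0.001,0,0],[1,0,0,0,0],[1,0,0,0,0]]'|head -2;python3 st.py
```

```text
time_s: 36.18
eef_pos: [0.6027, 0.2383, 0.1912]
t 36.18 [0.6027 0.2383 0.1912] zyaw 0.301 F tool [0.63 4.71 0.65] T tool [0.0329 0.0364 0.0578] w 0.0109
time_s: 36.43
eef_pos: [0.6028, 0.2384, 0.1904]
t 36.43 [0.6028 0.2384 0.1904] zyaw 0.301 F tool [-0.09  4.33  0.6 ] T tool [ 0.0154 -0.0028  0.1238] w 0.0111
```

```bash

python3 -m jog '[[1,0,0.001,0,0],[1,0,0,0,0],[1,0,0,0,0]]'|head -2;python3 st.py
python3 -m jog '[[1,0,0.0005,0,0],[1,0,0,0,0],[1,0,0,0,0]]'|head -2;python3 st.py
```

```text
time_s: 36.68
eef_pos: [0.603, 0.2384, 0.1901]
t 36.68 [0.603  0.2384 0.1901] zyaw 0.301 F tool [-0.02 -3.52 -1.73] T tool [-0.5204 -0.0007 -0.1422] w 0.0106
time_s: 36.93
eef_pos: [0.603, 0.2385, 0.1899]
t 36.93 [0.603  0.2385 0.1899] zyaw 0.301 F tool [-0.06 -6.49 -4.49] T tool [-0.7709  0.0589 -0.2091] w 0.011
```

```bash

python3 -m jog '[[1,0,-0.001,0,0],[1,0,0,0,0]]'|head -2;python3 st.py
python3 -m jog '[[0.6,0,0,0,0],[0.5,0,0,0,0],[0.4,0,0,0,0],[0.3,0,0,0,0],[0.3,0,0,0,0],[0.3,0,0,0,0],[0.3,0,0,0,0],[0.3,0,0,0,0]]';python3 st.py
python3 -c "
from h import *
cap('side','s8');cap('wrist','w8')
b=cv2.imread('pics/s8.png');cv2.imwrite('pics/s8z.png',cv2.resize(b[180:280,140:260],None,fx=6,fy=6,interpolation=2))"
```

```text
time_s: 37.1
eef_pos: [0.6029, 0.2384, 0.1901]
t 37.1 [0.6029 0.2384 0.1901] zyaw 0.301 F tool [ 0.01 -2.39 -1.49] T tool [-0.3717  0.0933 -0.0831] w 0.0106
time_s: 37.77
eef_pos: [0.6027, 0.2383, 0.1898]
eef_rot: [-0.569, 0.569, -0.419, 0.419]
force: [-0.0, -0.2, 0.0]
grip_width: 0.0298
t 37.77 [0.6027 0.2383 0.1898] zyaw 0.301 F tool [ 0.2  -0.02 -0.1 ] T tool [0.0371 0.0111 0.0127] w 0.0298
```

View pics/s8z.png

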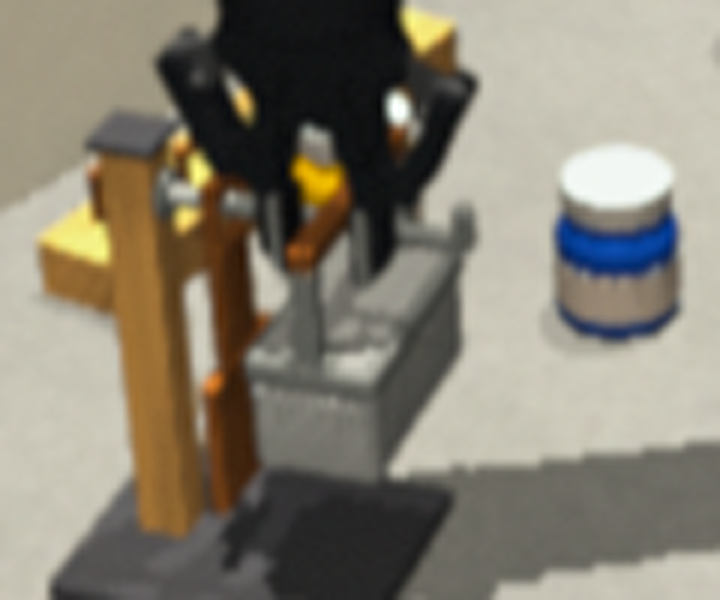

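View pics/w8.png

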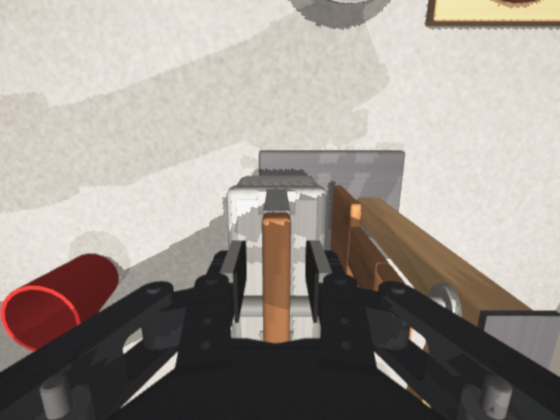

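The bar rests on the rod, seen crossing under it at about (277,305) in the wrist view. The fingers are clear on both sides, so I'll withdraw straight up.

```bash

python3 -m jog '[[0.3,0,-0.005,0,0],[0.3,0,-0.01,0,0],[0.3,0,-0.015,0,0],[0.3,0,-0.02,0,0],[0.3,0,-0.03,0,0],[0.3,0,-0.03,0,0],[0.3,0,-0.03,0,0],[0.3,0,0,-0.03,0],[0.3,0,0,-0.03,0],[0.3,0,0,-0.03,0],[0.3,0,0,-0.03,0],[0.3,0,0,-0.03,0]]';python3 st.py
python3 -m jog '[[0.3,0.03,0,-0.03,0],[0.3,0.03,0,-0.03,0],[0.3,0.03,0,0,0],[0.3,0.03,0,0,0],[0.3,0.03,0,0,0],[0.3,0.03,0,0,0],[0.3,0.03,0,0,0],[0.3,0,0,0,0],[0.3,0,0,0,0],[0.3,0,0,0,0],[0.3,0,0,0,0],[0.3,0,0,0,0]]'
python3 -c "
from h import *
cap('side','s9');cap('top','t9')
b=cv2.imread('pics/s9.png');cv2.imwrite('pics/s9z.png',cv2.resize(b[180:280,140:260],None,fx=6,fy=6,interpolation=2))
b=cv2.imread('pics/t9.png');cv2.imwrite('pics/t9z.png',cv2.resize(b[100:200,160:260],None,fx=6,fy=6,interpolation=2))"
```

```text
time_s: 38.87
eef_pos: [0.4581, 0.1937, 0.3306]
eef_rot: [0.57, -0.569, 0.419, -0.42]
force: [-0.5, 0.0, 0.7]
grip_width: 0.03
t 38.87 [0.4581 0.1937 0.3306] zyaw 0.301 F tool [-0.16 -0.72 -0.5 ] T tool [-0.0127 -0.001   0.0113] w 0.03
time_s: 39.87
eef_pos: [0.465, -0.0219, 0.3301]
eef_rot: [0.57, -0.57, 0.419, -0.419]
force: [0.1, 0.2, 0.0]
grip_width: 0.0299
```

View pics/s9z.png

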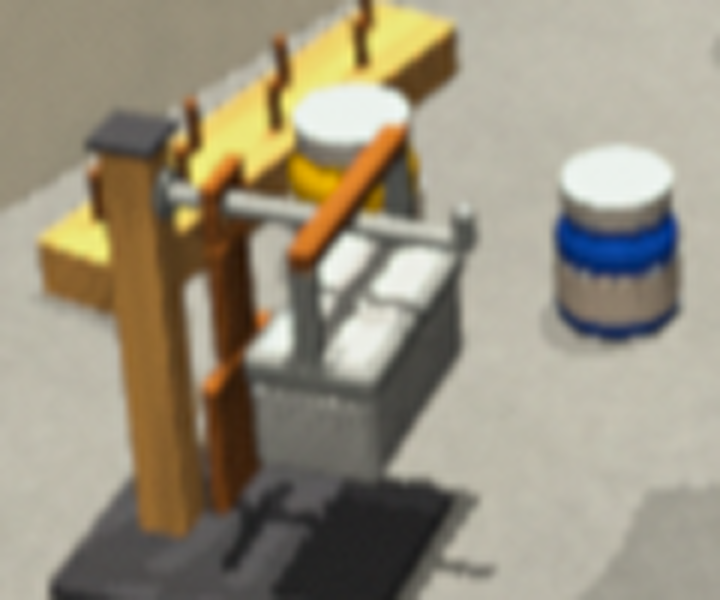

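View pics/t9z.png

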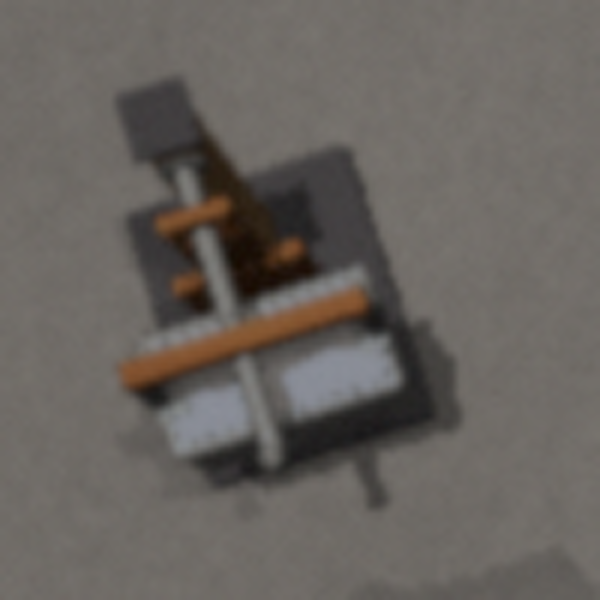

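View pics/s9.png

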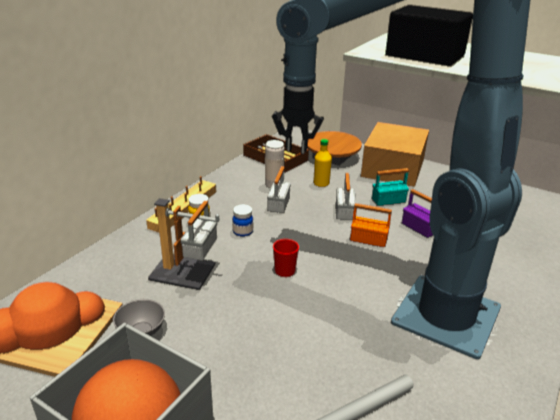

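The tin hangs level. The rod crosses the bar at about (240,338), close to the bar's midpoint at (244,336) in the zoomed top view. I'll check that it is at rest, then hand in.

```bash

python3 -m jog '[[0.3,0,0,0,0],[0.3,0,0,0,0],[0.3,0,0,0,0],[0.3,0,0,0,0],[0.3,0,0,0,0],[0.3,0,0,0,0],[0.3,0,0,0,0],[0.3,0,0,0,0],[0.3,0,0,0,0],[0.3,0,0,0,0],[0.3,0,0,0,0],[0.3,0,0,0,0]]'|head -1
python3 -c "
from h import *
cap('side','s10');cap('top','t10')
for a,b in(('s9','s10'),('t9','t10')):
  d=cv2.absdiff(cv2.imread('pics/'+a+'.png'),cv2.imread('pics/'+b+'.png')).max(2);r=d[180:290,140:260] if a=='s9' else d[100:200,160:260]
  print(r.max(),(r>30).sum())
t=load('t10');A=onz(t,160+121/6,100+374/6,.207);B=onz(t,160+367/6,100+298/6,.207);print((A+B)/2,np.linalg.norm(A-B),'rod at bar',onz(t,160+240/6,100+338/6,.195))
"
```

```text
time_s: 40.97
13 0
8 0
[0.60813781 0.2126412  0.207     ] 0.10892744316471026 rod at bar [0.60985552 0.21685424 0.195     ]
```

```bash
python3 -c "
from bench import manip
print(manip.finish_job())"
```

```text
the job is handed in; nothing more can be done
None
```

I found the tin with the ball, the white one nearest the cup, hung it on the hook in front of the paddle, and handed the job in at about 41 s of the 72 s allowed.

**Which tin rattles:** I lifted all three by the middle of the handle and shook each one lengthwise.
- **Tin nearest the cup:** its wrist torque flipped with each shake direction, about +0.05 against −0.03 N m. That is the right sign for a ball changing ends, though the swing was smaller than the roughly 0.115 N m I had calculated.
- **Tin nearest the turquoise decoy:** no change with the ball's sign.
- **Tin nearest the paint can:** also no change. At about 2 N it is too light to hold the ball at all.

**Last checks:**
- **Hanging:** the tin hangs level. Two pictures taken about a second apart showed no movement of the tin or paddle.
- **Position on the handle:** the bar's middle measures about 4–5 mm from where the rod supports it. I had aimed for 2 mm, towards the ball's end.
- **Surroundings:** the paddle is still on the hook, the other two tins are standing, nothing was knocked over, and the robot is clear of everything. The largest force I read was about 8 N.

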